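# Find the softest sprung seat pad and push its tag down

### The job

Three seat samples that look alike stand in a row, each a red sprung pad with an upright white tag in front of it. Press the pads down with the fingertips one after another, from the robot's left (+y) to its right, to feel which has the softest spring; then push the softest one's tag fully down and leave the other two tags up. Only press from above: do not lift, shove or knock over the stands or anything else on the bench, and finish clear with all pads sprung back up.

Things in the scene. Friction and masses are not known exactly. Their poses are not given: they have to be found in the camera images.
- stand_left: loose 2 kg sample stand, one of three alike in a row across the table (left is +y): wooden base 160 (x) x 96 (y) x 28 mm. Origin: centre of the underside, z up. Its sprung pad's centre is at x +30 mm, its upright tag at x -52 mm (the robot's end), both y 0. The tag slides in a dark guide block 30 x 64 mm, top 56 mm above the table. Which pad is softest changes from run to run and cannot be seen
- pad_left (a joint): how far stand_left's pad is pressed down, m: 0 at rest, 0.020 at its stop; a spring returns it. It yields from about 0.5 N. Pressed 10 mm, each stiffer pad resists at least 1.6 times as much as the next softer; all the way down takes about 4 N (softest) to 14 N (stiffest)
- pad_left_top (a point): centre of the top of stand_left's pad: a red disc 80 mm across (flat within 34 mm of its centre) with a ring of yellow dots, on a coil spring; 86 mm above the table at rest; it moves with the pad
- tag_left (a joint): how far the tag of stand_left is pushed down, m: 0 up, 0.020 fully down at its stop. It has no spring: it needs about 4 N and stays where it is left
- tag_left_top (a point): centre of the top edge of stand_left's tag: an upright white plate with an orange stripe, 16 mm thick (stand's x), 42 mm wide (y); top 82 mm above the table when up, 62 mm when fully down; it moves with the tag
- stand_middle: loose 2 kg sample stand, one of three alike in a row across the table (left is +y): wooden base 160 (x) x 96 (y) x 28 mm. Origin: centre of the underside, z up. Its sprung pad's centre is at x +30 mm, its upright tag at x -52 mm (the robot's end), both y 0. The tag slides in a dark guide block 30 x 64 mm, top 56 mm above the table. Which pad is softest changes from run to run and cannot be seen
- pad_middle (a joint): how far stand_middle's pad is pressed down, m: 0 at rest, 0.020 at its stop; a spring returns it. It yields from about 0.5 N. Pressed 10 mm, each stiffer pad resists at least 1.6 times as much as the next softer; all the way down takes about 4 N (softest) to 14 N (stiffest)
- pad_middle_top (a point): centre of the top of stand_middle's pad: a red disc 80 mm across (flat within 34 mm of its centre) with a ring of yellow dots, on a coil spring; 86 mm above the table at rest; it moves with the pad
- tag_middle (a joint): how far the tag of stand_middle is pushed down, m: 0 up, 0.020 fully down at its stop. It has no spring: it needs about 4 N and stays where it is left
- tag_middle_top (a point): centre of the top edge of stand_middle's tag: an upright white plate with an orange stripe, 16 mm thick (stand's x), 42 mm wide (y); top 82 mm above the table when up, 62 mm when fully down; it moves with the tag
- stand_right: loose 2 kg sample stand, one of three alike in a row across the table (left is +y): wooden base 160 (x) x 96 (y) x 28 mm. Origin: centre of the underside, z up. Its sprung pad's centre is at x +30 mm, its upright tag at x -52 mm (the robot's end), both y 0. The tag slides in a dark guide block 30 x 64 mm, top 56 mm above the table. Which pad is softest changes from run to run and cannot be seen
- pad_right (a joint): how far stand_right's pad is pressed down, m: 0 at rest, 0.020 at its stop; a spring returns it. It yields from about 0.5 N. Pressed 10 mm, each stiffer pad resists at least 1.6 times as much as the next softer; all the way down takes about 4 N (softest) to 14 N (stiffest)
- pad_right_top (a point): centre of the top of stand_right's pad: a red disc 80 mm across (flat within 34 mm of its centre) with a ring of yellow dots, on a coil spring; 86 mm above the table at rest; it moves with the pad
- tag_right (a joint): how far the tag of stand_right is pushed down, m: 0 up, 0.020 fully down at its stop. It has no spring: it needs about 4 N and stays where it is left
- tag_right_top (a point): centre of the top edge of stand_right's tag: an upright white plate with an orange stripe, 16 mm thick (stand's x), 42 mm wide (y); top 82 mm above the table when up, 62 mm when fully down; it moves with the tag
- spool: bystander: blue thread spool, 30 mm across and 40 mm tall, standing between two of the stands. Origin: centre of its underside
- offcut: bystander: pale wooden offcut 60 x 22 x 20 mm lying between two of the stands. Origin: centre of its underside
- staple_box: bystander: closed cardboard box of staples, 45 x 80 x 30 mm. Origin: centre of its underside
- tape_roll: bystander: yellow ring of tape, 90 mm across, 24 mm tall, lying flat. Origin: centre of its underside
- glue: bystander: white bottle with a red cap, 52 mm across and 120 mm tall. Origin: centre of its underside
- lantern: bystander: small lantern frame of pale wooden bars, foot 117 x 117 mm, 120 mm tall. Origin: centre of its underside
- staple_gun: bystander: grey and black pneumatic staple gun lying on its side, about 190 x 190 mm and 53 mm tall. Origin: centre of the underside of the grey barrel
There are look-alikes about, which are no part of the job. Leave any blue or purple look-alike of the stand_left alone.

How it is judged:
By the outcome, as a careful person would: the job done as asked, in the order asked, and still so for the second after the job is handed in, with the robot touching nothing.
It also fails if it takes over 54 s, if anything falls off the work surface, if the arm or the gripper's body presses on something with over 40 N, if the wrist force passes 120 N, or if a joint passes its speed limit or range.

### The arm

A 6-joint arm with a two-finger parallel gripper is mounted at the origin on the work surface. World frame = base frame: x ahead of the robot, y to its left, z up, the work surface at z = 0. Lengths are in mm, angles in rad, forces in N, time in s.
With the tool pointing down it reaches from about 275 to 850 mm from the base axis. Payload 5.2 kg.
Tool frame: the origin (TCP) lies between the finger pads; the fingertips stand 22 mm ahead of it and the grasp point (between the pads) lies 3 mm ahead of it (robot.tips_ahead is the distance from the TCP to the fingertips, in mm); z points along the fingers, y is the line along which they close (so a half turn about z gives the same grasp; the last joint's range is limited). The gripper opens to 85 mm and grips with 20 to 120 N. Pads are 22 mm wide; open, the fingers measure 114 mm over their backs; the gripper's body (76 mm by 85 mm) begins 54 mm behind the grasp point. The pads swing forward as they close: fully open they stand 13 mm farther back than shut.
Start: joints at [0.979, 0.259, 1.535, -0, 1.348, -0.203], TCP at [208.472, 508.964, 253.31] pointing down, gripper open.
Joint ranges: [-3.14, 3.14], [-0.91, 2.08], [0.19, 2.58], [-1.22, 4.36], [0.22, 2.71], [-3.12, 3.12]. Speed limits (rad/s): [2.57, 2.57, 3.14, 3.14, 3.14, 3.14].

### API

Orientations are given as a rotation vector (axis times angle).
In Python, from plant import robot gives the robot as it stands.
- The arm moves only by the tool carry_out, never from a script. Its argument "moves" is a list of rows, each an object of numbers: "dx", "dy", "dz": the shift along the tool's x, y, z in fractions of the full range, 1 being 80 cm; "twist": the turn about the tool's z in a scale on which 1.0 is pi rad; "hand": the opening, from 0 (shut) to 1 (fully open). In form: [{"dx": .., "dy": .., "dz": .., "twist": .., "hand": ..}, ...]. A call has 1 to 5 rows; each row is the pose to reach, as a shift and turn from the pose commanded when the call began, along the tool's axes at that moment; what a row does not reach only later rows make up. A row lasts 1/10 s, in which the tool goes at most 50 mm and 8.59 degrees, less where a joint would pass 70% of its speed; a pose out of reach is approached as far as the arm can. A call with a gripper value outside its range is refused whole. The fingers move at their own pace and stop on an object; "grip_force" is the grip in N (left out, the last holds). Time passes only in rows, so rows that repeat a pose let the fingers close. It gives the time, the measured TCP pose, the force, the opening and the grip force at its end, in the units of the state.
- robot.read_state(): the state, without advancing time (a new reading comes with each control period).
- robot.camera(name): name is "scene" or "top" or "wrist"; returns a dict with "pixels" (420x560x3 uint8, red, green, blue), "K" (3x3 intrinsics, pixels), "world_to_cam" (4x4, takes a point from world to camera coordinates). Camera axes: x right, y down, z forward; pixel columns grow to the right and rows downward; lengths in mm; the calibration is good to about 2 mm. A picture is of the moment at which its call begins. There is no depth.
- robot.sign_off(): hands the job in; it is judged then, once.
The state is a dict: "time_s": time; "qpos": joint angles; "joint_velocities": joint speeds; "tau": joint torques, N m; "ee_pos": TCP position; "eef_rot": TCP orientation; "wrist_force": force on the tool from outside, world axes, zero at the start; "wrist_torque": the same for the moment, N m; "gripper_width": opening from 0.0 (shut) to 1.0 (fully open); "grasp_force": force on a finger pad.
Only numpy, scipy, OpenCV 4.12 (cv2) and the standard library are available. Lean on these libraries where they do the work, as an engineer would, in place of code of your own. Each camera call takes 0.05 s, during which the arm holds its last target. There are 200 camera calls.

## Working session

There is one attempt and no reset: what is moved stays moved. The work goes in short steps, Python scripts to look and compute and a tool call to move; the robot and the scene stay as the last step left them, time stands still between calls to the robot, and variables do not carry over. Pictures are saved under pics/ and viewed, at most 10 in all, crops included, and the job is handed in when it is done.

Besides the shell and the picture viewer there is one more tool, called after ">>>" as name(argument=value, ...), one argument or row to a line, values as JSON. carry_out: Moves the arm, as the interface text tells. Its arguments: {"type":"object","properties":{"moves":{"type":"array","items":{"type":"object","properties":{"dx":{"type":"number"},"dy":{"type":"number"},"dz":{"type":"number"},"twist":{"type":"number"},"hand":{"type":"number"}}}},"grip_force":{"type":"number"}},"required":["moves"]}

```bash
ls; mkdir -p pics
python3 - <<'E'
from plant import robot
import cv2
for n in ("top","scene"):
    c=robot.camera(n); cv2.imwrite(f"pics/{n}0.png",c["pixels"][:,:,::-1]); print(n,c["K"].tolist(),c["world_to_cam"].round(3).tolist())
s=robot.read_state(); print({k:s[k] for k in("time_s","ee_pos","eef_rot","wrist_force","gripper_width")})
E
```

```text
pics
top [[469.694851570075, 0.0, 276.1113557708221], [0.0, 469.694851570075, 208.44177680719156], [0.0, 0.0, 1.0]] [[-0.017, -1.0, 0.007, -10.413], [-0.985, 0.015, -0.172, 520.516], [0.172, -0.01, -0.985, 1458.054], [0.0, 0.0, 0.0, 1.0]]
scene [[429.931548120135, 0.0, 275.17572595291585], [0.0, 429.931548120135, 209.7949953611916], [0.0, 0.0, 1.0]] [[0.609, 0.793, -0.009, -318.914], [0.508, -0.399, -0.764, -202.262], [-0.609, 0.461, -0.646, 1596.569], [0.0, 0.0, 0.0, 1.0]]
{'time_s': 0.1, 'ee_pos': array([208.18995976, 508.58032988, 252.53729347]), 'eef_rot': array([-6.06684347e-01, -3.08176662e+00,  2.47066732e-03]), 'wrist_force': array([ 0.23568595, -1.23492923,  1.00620385]), 'gripper_width': 0.9995157706218751}
```

View pics/top0.png

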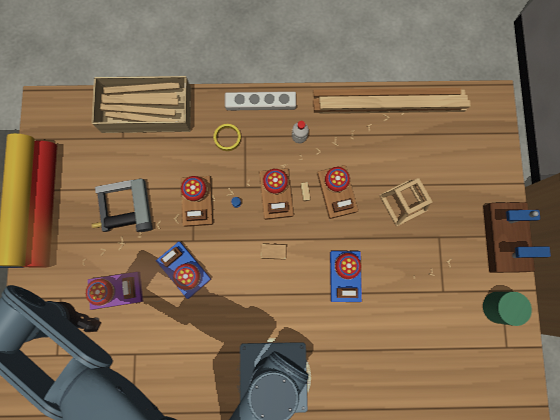

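View pics/scene0.png

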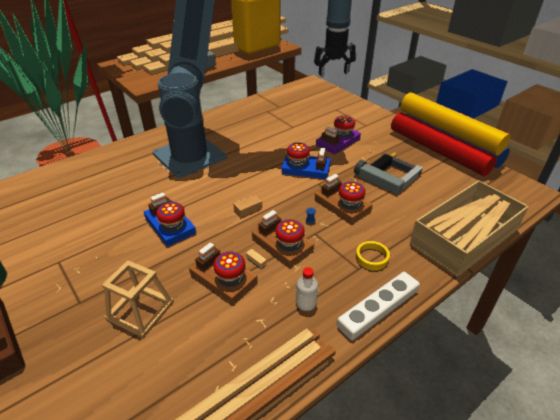

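The top view shows the three wooden stands, with pads near (193,187), (276,180) and (337,178) and tags near (194,214), (277,206) and (344,204). The blue and purple look-alikes are nearer the robot, the spool is at (236,202) and the offcut at (306,191). The scene view agrees: pads near (351,192), (290,234) and (229,266).

```bash
cat > h.py <<'E'
import numpy as np, cv2
def ray(c,uv,z):
    W=c["world_to_cam"];R=W[:3,:3];t=W[:3,3]
    o=-R.T@t; d=R.T@np.linalg.inv(c["K"])@[uv[0],uv[1],1]
    return o+d*(z-o[2])/d[2]
def blob(m,near,r):
    g=np.zeros(m.shape,np.uint8);cv2.circle(g,near,r,1,-1)
    m=(m&(g>0)).astype(np.uint8)
    n,l,s,cc=cv2.connectedComponentsWithStats(m)
    i=1+s[1:,4].argmax(); 
    cn,_=cv2.findContours((l==i).astype(np.uint8),cv2.RETR_EXTERNAL,cv2.CHAIN_APPROX_NONE)
    h=cv2.convexHull(max(cn,key=len)); M=cv2.moments(h)
    return (M["m10"]/M["m00"],M["m01"]/M["m00"]),M["m00"],cv2.boundingRect(h)
E
python3 - <<'E'
from plant import robot
from h import *
guess={"top":[((193,187),(194,214)),((276,180),(277,206)),((337,178),(344,204))],
"scene":[((351,192),(331,183)),((290,234),(269,220)),((229,266),(207,252))]}
for n in guess:
    c=robot.camera(n);p=c["pixels"];h=cv2.cvtColor(p,cv2.COLOR_RGB2HSV).astype(int)
    H,S,V=h[...,0],h[...,1],h[...,2]
    red=((H<4)|(H>168))&(S>150)&(V>90)
    white=(S<70)&(V>150)
    for (a,b),nm in zip(guess[n],"LMR"):
        for m,g,r,z in((red,a,20,86),(white,b,13,82)):
            try:
                uv,A,bb=blob(m,g,r);print(n,nm,np.round(uv,1),A,bb,ray(c,uv,z).round(1))
            except Exception as e: print(n,nm,"fail",e)
    if n=="top":
        k=cv2.resize(p[150:240,165:375],None,fx=3.8,fy=3.8,interpolation=cv2.INTER_CUBIC);cv2.imwrite("pics/crop1.png",k[:,:,::-1])
E
```

```text
top L [193.  187.8] 438.5 (181, 176, 25, 25) [582.7 240.8  86. ]
top L [193.8 213.1] 49.0 (187, 211, 14, 5) [503.1 237.9  82. ]
top M [274.9 180.5] 430.0 (263, 169, 24, 24) [602.4 -16.   86. ]
top M [277.5 205.5] 54.5 (271, 203, 14, 6) [523.3 -22.9  82. ]
top R [336.8 178.6] 430.0 (325, 167, 24, 24) [ 605.5 -211.2   86. ]
top R [343.7 203. ] 54.5 (337, 200, 14, 7) [ 527.9 -230.3   82. ]
scene L [351.4 192.1] 289.0 (339, 184, 26, 17) [601.7 226.9  86. ]
scene L [332.2 177.2] 35.0 (327, 174, 11, 7) [507.3 238.1  82. ]
scene M [289.2 230.9] 445.5 (276, 221, 28, 21) [619.1 -25.1  86. ]
scene M [269.1 214.6] 50.0 (263, 210, 13, 10) [528.6 -24.8  82. ]
scene R [228.7 264.5] 595.5 (214, 253, 31, 25) [ 621.5 -219.2   86. ]
scene R [206.1 248. ] 62.0 (200, 243, 14, 11) [ 533.5 -232.2   82. ]
```

View pics/crop1.png

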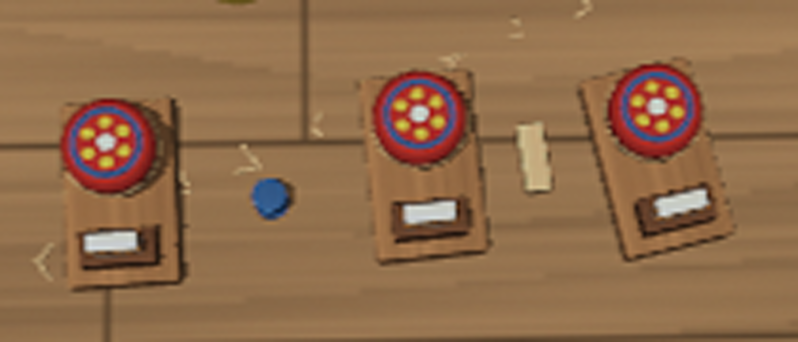

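The pad-to-tag spacings come out at about 80 mm against 82 expected, so the points are good. Moving toward the left pad while closing and squaring up the hand.

Units first: shifts go in shares of 80 cm and turns go in shares of pi rad. So -22.5 cm / 80 = -0.2813, -4.5 cm / 80 = -0.0563, -22.3 degrees / 180 = -0.1239.

>>> carry_out(
  moves=[
    {"dx": -0.0563,"dy": -0.0125,"twist": -0.025,"hand": 0},
    {"dx": -0.1125,"dy": -0.0263,"twist": -0.05,"hand": 0},
    {"dx": -0.1688,"dy": -0.0388,"twist": -0.075,"hand": 0},
    {"dx": -0.225,"dy": -0.0525,"twist": -0.1,"hand": 0},
    {"dx": -0.2813,"dy": -0.0663,"twist": -0.1239,"hand": 0},
  ],
  grip_force=20,
)

```text
$.moves[0]: bad value
```

```bash
cat > st.py <<'E'
from plant import robot
from scipy.spatial.transform import Rotation as R
s=robot.read_state();M=R.from_rotvec(s["eef_rot"]).as_matrix()
print(s["time_s"],s["ee_pos"].round(1),"F",s["wrist_force"].round(2),"w",round(s["gripper_width"],3),"tips",robot.tips_ahead);print(M.round(3).tolist())
E
python3 st.py
```

```text
0.2 [208.3 508.7 252.8] F [-0.46  0.27  0.41] w 1.002 tips 22.0
[[-0.925, 0.379, -0.001], [0.379, 0.925, -0.001], [0.0, -0.001, -1.0]]
```

Scaled: -22.5 cm / 80 = -0.2813, -18 cm / 80 = -0.225, -22.3 degrees / 180 = -0.1239.

>>> carry_out(
  moves=[
    {"dx": -0.0563,"dy": -0.0125,"dz": 0,"twist": -0.025,"hand": 0},
    {"dx": -0.1125,"dy": -0.0263,"dz": 0,"twist": -0.05,"hand": 0},
    {"dx": -0.1688,"dy": -0.0388,"dz": 0,"twist": -0.075,"hand": 0},
    {"dx": -0.225,"dy": -0.0525,"dz": 0,"twist": -0.1,"hand": 0},
    {"dx": -0.2813,"dy": -0.0663,"dz": 0,"twist": -0.1239,"hand": 0},
  ],
  grip_force=20,
)

```text
time_s: 0.7
ee_pos: [397.7, 373.4, 253.2]
eef_rot: [0.006, -3.141, 0.0]
wrist_force: [-0.0, 0.9, 1.0]
gripper_width: 0.145
grasp_force: 0.0
```

```bash
python3 st.py
```

```text
0.7 [397.7 373.4 253.2] F [-0.    0.91  1.02] w 0.145 tips 22.0
[[-1.0, -0.004, -0.0], [-0.004, 1.0, -0.0], [0.0, -0.0, -1.0]]
```

Scaled: -18.6 cm / 80 = -0.2325, -13.3 cm / 80 = -0.1663.

>>> carry_out(
  moves=[
    {"dx": -0.0475,"dy": -0.0338,"dz": 0.0125,"twist": 0,"hand": 0},
    {"dx": -0.095,"dy": -0.0675,"dz": 0.025,"twist": 0,"hand": 0},
    {"dx": -0.1425,"dy": -0.1013,"dz": 0.0375,"twist": 0,"hand": 0},
    {"dx": -0.1875,"dy": -0.1338,"dz": 0.05,"twist": 0,"hand": 0},
    {"dx": -0.2325,"dy": -0.1663,"dz": 0.0625,"twist": 0,"hand": 0},
  ],
)

```text
time_s: 1.2
ee_pos: [583.9, 240.3, 202.6]
eef_rot: [0.0, -3.141, -0.0]
wrist_force: [0.6, 0.9, -0.3]
gripper_width: 0.001
grasp_force: 0.0
```

Scaled: 7.5 cm / 80 = 0.0938, 6 cm / 80 = 0.075.

>>> carry_out(
  moves=[
    {"dx": 0,"dy": 0,"dz": 0.0375,"twist": 0,"hand": 0},
    {"dx": 0,"dy": 0,"dz": 0.075,"twist": 0,"hand": 0},
    {"dx": 0,"dy": 0,"dz": 0.0938,"twist": 0,"hand": 0},
    {"dx": 0,"dy": 0,"dz": 0.0938,"twist": 0,"hand": 0},
    {"dx": 0,"dy": 0,"dz": 0.0938,"twist": 0,"hand": 0},
  ],
)

```text
time_s: 1.7
ee_pos: [582.7, 241.8, 128.4]
eef_rot: [0.001, -3.141, 0.0]
wrist_force: [0.7, -0.3, 0.8]
gripper_width: -0.001
grasp_force: 0.0
```

```bash
cat > f.py <<'E'
from plant import robot
import numpy as np,sys,cv2
F=[];P=[]
for i in range(6):
    c=robot.camera("wrist");s=robot.read_state();F.append(s["wrist_force"]);P.append(s["ee_pos"])
print(s["time_s"],"F",np.mean(F,0).round(2),"sd",np.std(F,0).round(2),"P",np.mean(P,0).round(1))
if len(sys.argv)>1: cv2.imwrite(sys.argv[1],c["pixels"][:,:,::-1])
E
python3 f.py pics/w1.png
```

```text
2.0 F [ 0.64 -0.1  -0.08] sd [0.58 0.27 0.44] P [583.3 242.  129.7]
```

View pics/w1.png

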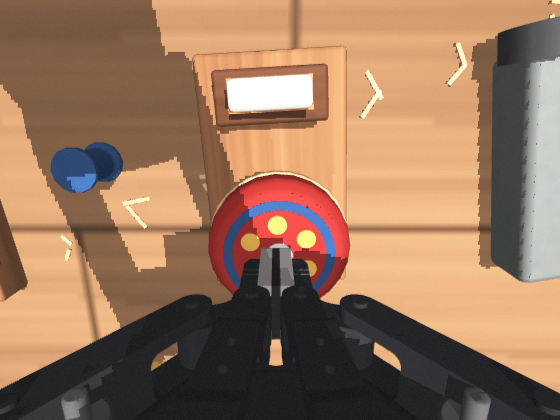

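The wrist view shows the shut fingertips over the left pad's centre (about (277,255)), with its tag at (270,93). Pressing.

Scaled: 3.2 cm / 80 = 0.04, 2.7 cm / 80 = 0.0338.

>>> carry_out(
  moves=[
    {"dx": 0,"dy": 0,"dz": 0.0188,"twist": 0,"hand": 0},
    {"dx": 0,"dy": 0,"dz": 0.0275,"twist": 0,"hand": 0},
    {"dx": 0,"dy": 0,"dz": 0.0338,"twist": 0,"hand": 0},
    {"dx": 0,"dy": 0,"dz": 0.04,"twist": 0,"hand": 0},
    {"dx": 0,"dy": 0,"dz": 0.04,"twist": 0,"hand": 0},
  ],
)

```text
time_s: 2.5
ee_pos: [582.5, 241.7, 96.0]
eef_rot: [0.001, -3.141, 0.0]
wrist_force: [-1.5, 0.2, 2.6]
gripper_width: -0.003
grasp_force: 1.3
```

```bash
python3 f.py
```

```text
2.8 F [-1.84 -0.14  2.74] sd [0.56 0.41 0.26] P [582.5 241.7  96.6]
```

Scaled: 0.6 cm / 80 = 0.0075, 0.3 cm / 80 = 0.0038.

>>> carry_out(
  moves=[
    {"dx": 0,"dy": 0,"dz": 0.0038,"twist": 0,"hand": 0},
    {"dx": 0,"dy": 0,"dz": 0.0075,"twist": 0,"hand": 0},
    {"dx": 0,"dy": 0,"dz": 0.0075,"twist": 0,"hand": 0},
  ],
)

```text
time_s: 3.1
ee_pos: [582.8, 241.8, 90.0]
eef_rot: [-0.001, 3.141, 0.0]
wrist_force: [-1.5, 0.2, 3.4]
gripper_width: -0.001
grasp_force: 1.9
```

```bash
python3 f.py
```

```text
3.4 F [-1.02  0.26  3.7 ] sd [0.33 0.4  0.46] P [582.8 241.8  90.4]
```

Scaled: -13.5 cm / 80 = -0.1688, -9 cm / 80 = -0.1125.

>>> carry_out(
  moves=[
    {"dx": 0,"dy": 0,"dz": -0.0313,"twist": 0,"hand": 0},
    {"dx": 0,"dy": 0,"dz": -0.075,"twist": 0,"hand": 0},
    {"dx": -0.0075,"dy": -0.0563,"dz": -0.075,"twist": 0,"hand": 0},
    {"dx": -0.0125,"dy": -0.1125,"dz": -0.075,"twist": 0,"hand": 0},
    {"dx": -0.0175,"dy": -0.1688,"dz": -0.075,"twist": 0,"hand": 0},
  ],
)

```text
time_s: 3.9
ee_pos: [596.8, 105.6, 150.2]
eef_rot: [-0.003, 3.141, -0.001]
wrist_force: [0.6, 0.0, 0.9]
gripper_width: -0.0
grasp_force: 0.0
```

Scaled: -12.3 cm / 80 = -0.1538, -9 cm / 80 = -0.1125.

>>> carry_out(
  moves=[
    {"dx": -0.0025,"dy": -0.0563,"dz": 0,"twist": 0,"hand": 0},
    {"dx": -0.005,"dy": -0.1125,"dz": 0,"twist": 0,"hand": 0},
    {"dx": -0.0075,"dy": -0.1538,"dz": 0.0125,"twist": 0,"hand": 0},
    {"dx": -0.0075,"dy": -0.1538,"dz": 0.025,"twist": 0,"hand": 0},
    {"dx": -0.0075,"dy": -0.1538,"dz": 0.025,"twist": 0,"hand": 0},
  ],
)

```text
time_s: 4.4
ee_pos: [601.5, -16.9, 128.3]
eef_rot: [-0.003, -3.138, -0.002]
wrist_force: [0.0, 0.3, 0.4]
gripper_width: -0.002
grasp_force: 0.0
```

```bash
python3 f.py pics/w2.png
```

```text
4.7 F [-0.17  0.46 -0.02] sd [0.39 0.49 0.43] P [602.6 -15.2 130.2]
```

View pics/w2.png

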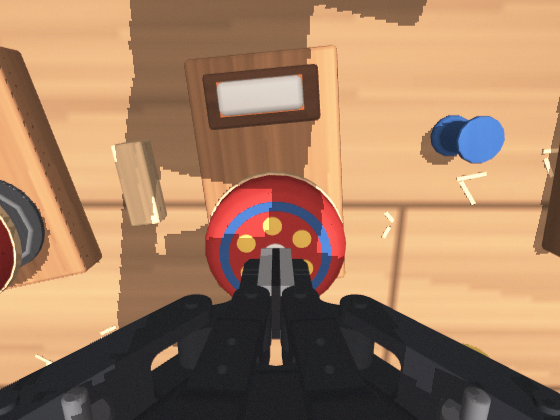

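The fingertips are over the middle pad's centre (about (275,255)), with its tag at (262,95). Pressing to the same two depths.

Scaled: 3.2 cm / 80 = 0.04, 2.7 cm / 80 = 0.0338.

>>> carry_out(
  moves=[
    {"dx": 0,"dy": 0,"dz": 0.0188,"twist": 0,"hand": 0},
    {"dx": 0,"dy": 0,"dz": 0.0275,"twist": 0,"hand": 0},
    {"dx": 0,"dy": 0,"dz": 0.0338,"twist": 0,"hand": 0},
    {"dx": 0,"dy": 0,"dz": 0.04,"twist": 0,"hand": 0},
    {"dx": 0,"dy": 0,"dz": 0.04,"twist": 0,"hand": 0},
  ],
)

```text
time_s: 5.2
ee_pos: [602.5, -15.5, 98.5]
eef_rot: [0.001, -3.141, -0.002]
wrist_force: [-2.3, 3.0, 6.7]
gripper_width: 0.0
grasp_force: 3.3
```

```bash
python3 f.py
```

```text
5.5 F [-3.15  2.98  6.24] sd [0.63 0.31 0.64] P [602.5 -15.5  99. ]
```

Scaled: 0.6 cm / 80 = 0.0075, 0.3 cm / 80 = 0.0038.

>>> carry_out(
  moves=[
    {"dx": 0,"dy": 0,"dz": 0.0038,"twist": 0,"hand": 0},
    {"dx": 0,"dy": 0,"dz": 0.0075,"twist": 0,"hand": 0},
    {"dx": 0,"dy": 0,"dz": 0.0075,"twist": 0,"hand": 0},
  ],
)

```text
time_s: 5.8
ee_pos: [602.6, -15.5, 93.3]
eef_rot: [-0.001, 3.141, 0.001]
wrist_force: [-4.5, 2.9, 9.9]
gripper_width: -0.003
grasp_force: 5.0
```

```bash
python3 f.py
```

```text
6.1 F [-4.02  3.13  9.88] sd [0.26 0.53 0.52] P [602.6 -15.5  93.6]
```

Scaled: -13.5 cm / 80 = -0.1688, -4.5 cm / 80 = -0.0563.

>>> carry_out(
  moves=[
    {"dx": 0,"dy": 0,"dz": -0.0313,"twist": 0,"hand": 0},
    {"dx": 0,"dy": 0,"dz": -0.075,"twist": 0,"hand": 0},
    {"dx": 0,"dy": -0.0563,"dz": -0.075,"twist": 0,"hand": 0},
    {"dx": -0.0013,"dy": -0.1125,"dz": -0.075,"twist": 0,"hand": 0},
    {"dx": -0.0025,"dy": -0.1688,"dz": -0.075,"twist": 0,"hand": 0},
  ],
)

```text
time_s: 6.6
ee_pos: [605.1, -152.4, 153.1]
eef_rot: [-0.003, 3.14, -0.001]
wrist_force: [0.2, 0.3, 0.2]
gripper_width: -0.001
grasp_force: 0.0
```

Scaled: -6.1 cm / 80 = -0.0763, -3.5 cm / 80 = -0.0438.

>>> carry_out(
  moves=[
    {"dx": 0,"dy": -0.0438,"dz": 0,"twist": 0,"hand": 0},
    {"dx": -0.0013,"dy": -0.0763,"dz": 0,"twist": 0,"hand": 0},
    {"dx": -0.0013,"dy": -0.0763,"dz": 0.0125,"twist": 0,"hand": 0},
    {"dx": -0.0013,"dy": -0.0763,"dz": 0.025,"twist": 0,"hand": 0},
    {"dx": -0.0013,"dy": -0.0763,"dz": 0.025,"twist": 0,"hand": 0},
  ],
)

```text
time_s: 7.1
ee_pos: [604.5, -210.6, 129.9]
eef_rot: [0.002, -3.138, -0.004]
wrist_force: [-0.6, 0.2, -1.7]
gripper_width: -0.001
grasp_force: 0.0
```

```bash
python3 f.py pics/w3.png
```

```text
7.4 F [-0.01 -0.05  0.08] sd [0.61 0.38 0.33] P [ 605.8 -211.1  132.1]
```

View pics/w3.png

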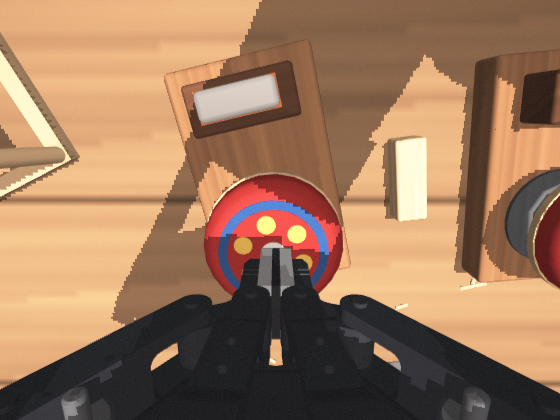

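The fingertips are over the right pad's centre (about (273,252)), with its tag at (237,98).

Scaled: 3.4 cm / 80 = 0.0425, 2.9 cm / 80 = 0.0363.

>>> carry_out(
  moves=[
    {"dx": 0,"dy": 0,"dz": 0.02,"twist": 0,"hand": 0},
    {"dx": 0,"dy": 0,"dz": 0.03,"twist": 0,"hand": 0},
    {"dx": 0,"dy": 0,"dz": 0.0363,"twist": 0,"hand": 0},
    {"dx": 0,"dy": 0,"dz": 0.0425,"twist": 0,"hand": 0},
    {"dx": 0,"dy": 0,"dz": 0.0425,"twist": 0,"hand": 0},
  ],
)

```text
time_s: 7.9
ee_pos: [605.6, -211.8, 98.2]
eef_rot: [0.001, -3.141, -0.001]
wrist_force: [-1.7, 2.0, 4.8]
gripper_width: 0.001
grasp_force: 2.1
```

```bash
python3 f.py
```

```text
8.2 F [-1.24  2.47  4.2 ] sd [0.59 0.55 0.61] P [ 605.8 -212.1   98.7]
```

>>> carry_out(
  moves=[
    {"dx": 0,"dy": 0,"dz": 0.0038,"twist": 0,"hand": 0},
    {"dx": 0,"dy": 0,"dz": 0.0075,"twist": 0,"hand": 0},
    {"dx": 0,"dy": 0,"dz": 0.0075,"twist": 0,"hand": 0},
  ],
)

```text
time_s: 8.5
ee_pos: [606.1, -212.4, 92.5]
eef_rot: [-0.001, 3.141, -0.001]
wrist_force: [-1.5, 2.5, 6.6]
gripper_width: 0.001
grasp_force: 3.2
```

```bash
python3 f.py
```

```text
8.8 F [-1.71  2.62  6.29] sd [0.56 0.39 0.18] P [ 606.2 -212.4   92.8]
```

At about 10 mm: left ≈2.5 N, middle ≈6.5 N, right ≈4.4 N, so the left pad is clearly the softest. Going to the left tag.

Scaled: 13.5 cm / 80 = 0.1688, -2.5 cm / 80 = -0.0313.

>>> carry_out(
  moves=[
    {"dx": 0,"dy": 0,"dz": -0.0313,"twist": 0,"hand": 0},
    {"dx": 0,"dy": 0,"dz": -0.0875,"twist": 0,"hand": 0},
    {"dx": 0.0125,"dy": 0.0563,"dz": -0.1,"twist": 0,"hand": 0},
    {"dx": 0.025,"dy": 0.1125,"dz": -0.1,"twist": 0,"hand": 0},
    {"dx": 0.0375,"dy": 0.1688,"dz": -0.1,"twist": 0,"hand": 0},
  ],
)

```text
time_s: 9.3
ee_pos: [576.1, -77.0, 172.8]
eef_rot: [0.002, 3.139, -0.002]
wrist_force: [0.3, 0.5, -0.4]
gripper_width: 0.0
grasp_force: 0.0
```

Scaled: 22.5 cm / 80 = 0.2813, 18 cm / 80 = 0.225.

>>> carry_out(
  moves=[
    {"dx": 0.0125,"dy": 0.0563,"dz": 0,"twist": 0,"hand": 0},
    {"dx": 0.025,"dy": 0.1125,"dz": 0,"twist": 0,"hand": 0},
    {"dx": 0.0375,"dy": 0.1688,"dz": 0,"twist": 0,"hand": 0},
    {"dx": 0.05,"dy": 0.225,"dz": 0,"twist": 0,"hand": 0},
    {"dx": 0.0625,"dy": 0.2813,"dz": 0,"twist": 0,"hand": 0},
  ],
)

```text
time_s: 9.8
ee_pos: [525.7, 149.0, 172.2]
eef_rot: [-0.0, 3.14, -0.001]
wrist_force: [1.3, -0.5, -0.3]
gripper_width: 0.001
grasp_force: 0.0
```

Scaled: 9 cm / 80 = 0.1125, 4.5 cm / 80 = 0.0563.

>>> carry_out(
  moves=[
    {"dx": 0.015,"dy": 0.0563,"dz": 0,"twist": 0,"hand": 0},
    {"dx": 0.0288,"dy": 0.1125,"dz": 0,"twist": 0,"hand": 0},
    {"dx": 0.0288,"dy": 0.1125,"dz": 0.0313,"twist": 0,"hand": 0},
    {"dx": 0.0288,"dy": 0.1125,"dz": 0.05,"twist": 0,"hand": 0},
    {"dx": 0.0288,"dy": 0.1125,"dz": 0.05,"twist": 0,"hand": 0},
  ],
)

```text
time_s: 10.3
ee_pos: [501.3, 237.6, 129.9]
eef_rot: [0.002, -3.138, 0.002]
wrist_force: [-0.7, -0.4, 0.2]
gripper_width: -0.002
grasp_force: 0.0
```

```bash
python3 f.py pics/w4.png
```

```text
10.6 F [-0.15 -0.16 -0.11] sd [0.43 0.43 0.53] P [503.3 237.4 132.7]
```

View pics/w4.png

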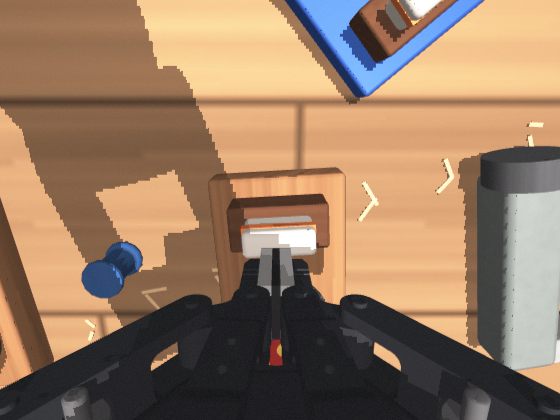

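The fingertips (275,250) are over the white tag top (279,243), roughly centred. Pushing down past the 20 mm stop, gently.

>>> carry_out(
  moves=[
    {"dx": 0,"dy": 0,"dz": 0.025,"twist": 0,"hand": 0},
    {"dx": 0,"dy": 0,"dz": 0.0338,"twist": 0,"hand": 0},
    {"dx": 0,"dy": 0,"dz": 0.0425,"twist": 0,"hand": 0},
    {"dx": 0,"dy": 0,"dz": 0.0525,"twist": 0,"hand": 0},
    {"dx": 0,"dy": 0,"dz": 0.06,"twist": 0,"hand": 0},
  ],
)

```text
time_s: 11.1
ee_pos: [502.6, 237.4, 84.2]
eef_rot: [0.001, -3.142, 0.001]
wrist_force: [-2.5, -1.8, 4.1]
gripper_width: -0.006
grasp_force: 2.2
```

Scaled: 0.5 cm / 80 = 0.0063, 0.3 cm / 80 = 0.0038.

>>> carry_out(
  moves=[
    {"dx": 0,"dy": 0,"dz": 0.0038,"twist": 0,"hand": 0},
    {"dx": 0,"dy": 0,"dz": 0.0063,"twist": 0,"hand": 0},
    {"dx": 0,"dy": 0,"dz": 0.0063,"twist": 0,"hand": 0},
  ],
)

```text
time_s: 11.4
ee_pos: [503.1, 237.6, 83.7]
eef_rot: [-0.002, 3.139, -0.0]
wrist_force: [-12.1, -6.2, 36.5]
gripper_width: -0.001
grasp_force: 18.2
```

```bash
python3 f.py
```

```text
11.7 F [-12.56  -5.65  36.21] sd [0.39 0.38 0.41] P [503.1 237.6  83.7]
```

The tag is on its stop (tips at z ≈ 61.7 against 62 expected, with the force rising sharply). Retreating and checking.

Scaled: -17 cm / 80 = -0.2125, -13 cm / 80 = -0.1625.

>>> carry_out(
  moves=[
    {"dx": 0,"dy": 0,"dz": -0.0125,"twist": 0,"hand": 0},
    {"dx": 0,"dy": 0,"dz": -0.05,"twist": 0,"hand": 0},
    {"dx": 0,"dy": 0,"dz": -0.1063,"twist": 0,"hand": 0},
    {"dx": 0,"dy": 0,"dz": -0.1625,"twist": 0,"hand": 0},
    {"dx": 0,"dy": 0,"dz": -0.2125,"twist": 0,"hand": 0},
  ],
)

```text
time_s: 12.2
ee_pos: [503.1, 238.0, 251.4]
eef_rot: [-0.001, 3.14, 0.001]
wrist_force: [-0.1, 0.9, -0.1]
gripper_width: -0.002
grasp_force: 0.0
```

>>> carry_out(
  moves=[
    {"dx": 0.05,"dy": 0.025,"dz": 0,"twist": 0,"hand": 0},
    {"dx": 0.1,"dy": 0.05,"dz": 0,"twist": 0,"hand": 0},
    {"dx": 0.15,"dy": 0.075,"dz": 0,"twist": 0,"hand": 0},
    {"dx": 0.2,"dy": 0.1,"dz": 0,"twist": 0,"hand": 0},
    {"dx": 0.2,"dy": 0.1,"dz": 0,"twist": 0,"hand": 0},
  ],
)

```text
time_s: 12.7
ee_pos: [338.2, 319.5, 249.3]
eef_rot: [0.008, -3.14, -0.002]
wrist_force: [0.4, -0.0, -0.6]
gripper_width: -0.004
grasp_force: 0.0
```

Run:
```python
from plant import robot
from h import *
t=robot.camera("top");s=robot.camera("scene")
a=cv2.resize(t["pixels"][150:240,165:375],None,fx=3.4,fy=3.4,interpolation=cv2.INTER_CUBIC)
b=cv2.resize(s["pixels"][160:300,180:390],None,fx=2,fy=2,interpolation=cv2.INTER_CUBIC)
o=np.zeros((a.shape[0]+b.shape[0],a.shape[1],3),np.uint8);o[:a.shape[0]]=a;o[a.shape[0]:,:b.shape[1]]=b
cv2.imwrite("pics/end.png",o[:,:,::-1]);print(o.shape,robot.read_state()["wrist_force"].round(1),robot.read_state()["time_s"])
```

```text
(586, 714, 3) [-0.4  0.1 -0. ] 12.8
```

View pics/end.png

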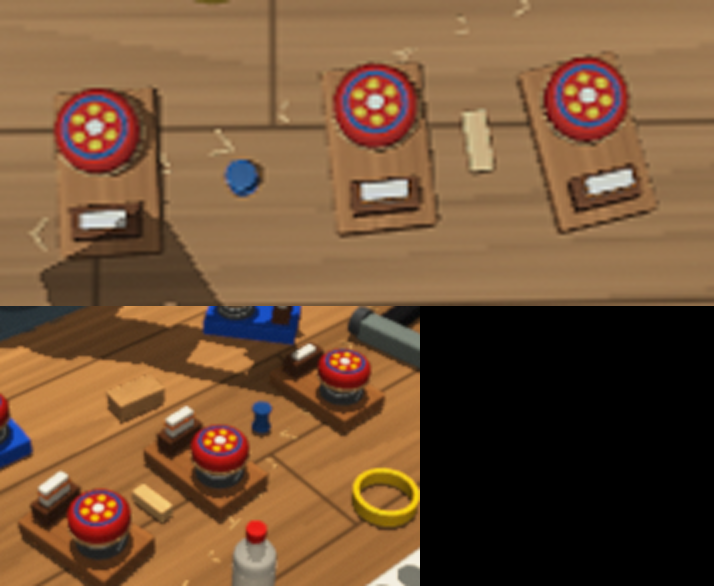

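The end views show the left tag down at (102,219) in the top crop and (305,353) in the scene crop. The other two tags are up, all three pads are up, and the stands, spool and offcut are where they were.

```bash
python3 -c "
from plant import robot
print(robot.sign_off())"
```

```text
the job is handed in; nothing more can be done
None
```

I pressed the pads left, middle, right; the left was softest (about 2.5 N at 10 mm, versus 6.5 N middle and 4.4 N right), so I pushed its tag fully down, left the other two up, and handed the job in at about 13 s with the arm clear and all pads back up.

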